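# Clamp the spice jar in the ratchet jar holder

### The job

Hold the spice jar in the jar clamp ready for opening. The clamp has been left wound shut: flip its pawl clear of the ratchet wheel, turn the wing knob all the way back to its stop, tip the pawl back onto the wheel, stand the jar upright between the jaws and let go of it, and wind the knob on click by click until the sprung pad is pushed between a quarter and two thirds of the way into its jaw (three clicks from the stop), never right home. Let the pawl hold it, and do not disturb the other things.

Things in the scene. Friction and masses are not known exactly. Their poses are not given: they have to be found in the camera images.
- jar_clamp: Fixed jar clamp, plate 130 (x) x 350 (y) x 10 mm; origin under its middle. x points away from the robot side, y along the line on which the jaws close, z up. From +y to -y: fixed V jaw (top 58 mm above the worktop), gap for the jar, moving jaw block with sprung rubber pad (64 mm in x, top 58 mm), white console sloping down to -x at 30 degrees with wing knob, toothed wheel, and pawl at the -y end.
- bay (a point): Point on the clamp's plate top (10 mm above the worktop) where the middle of the jar's foot is to be set down, midway between the open jaws; axes as jar_clamp. The V jaw centres a clamped jar about 7 mm further to +y. With the knob at its stop the jaws stand about 57 mm apart, leaving 6 mm either side of the jar.
- knob_grip (a point): Middle of the black wing of the knob, on its axis, where it is gripped. z: out along the axis, leaning 30 degrees from vertical to the clamp's -x (to the robot). x: along the wing (56 mm long, 14 mm thick, end face 12 mm out, foot 19 mm in, on a hub of radius 22 mm), turning with the knob; at knob 0 it runs straight up the slope. The toothed wheel, radius 48 mm, starts 30 mm in.
- pawl_pivot (a point): Middle of the pawl's hinge on the console; axes as jar_clamp. The hinge line runs straight up the slope, 80 mm to -y of the knob's axis and 32 mm further in than knob_grip. The pawl is a rocker with two arms about 100 degrees apart: a steel tooth arm, 14 mm wide (7 mm at the tip), 45 mm long, and a black thumb tab, 18 mm wide, 6 mm thick, 47 mm long.
- pawl (a joint): Rocker angle, rad. Near 0 (to 0.2 on a tooth) the tooth arm lies to +y in the wheel's teeth and the tab stands out of the slope (leaning 10 degrees to -y). Grows as the tab is pushed to -y; past about 0.7 it falls by its weight to a stop at 1.36: tooth arm standing, tab flat to -y. Pushing the standing arm to +y until below about 0.7 lets it fall onto the wheel. Under 1 N.
- knob (a joint): Knob angle, rad: 0 at its stop (jaws open), grows clockwise seen facing the knob, to 2.6. With the pawl on, it winds forward freely but cannot turn back past the last click; clicks hold at about 0.49, 1.01, 1.54, 2.06 (wind 0.05 to 0.1 past one so that the pawl drops). Friction 0.04 N m; the squeezed pad turns it back onto the pawl. Moves the jaw 12 mm per rad (6.3 mm a click) to +y.
- pad (a joint): How far the sprung rubber pad is pushed back into the moving jaw, m: 0 standing out, 0.012 right home; 4 N to start and 1 N more per mm. With the jar in the V jaw the pad meets it after about 2.1 clicks and is pushed in about 0.005 at three clicks, 0.011 at four.
- spice_jar: The spice jar to clamp: a straight round glass jar with a red lid, 43 to 45 mm in diameter, 106 mm tall, 0.08 to 0.15 kg. Origin at the middle of its foot, z up. It stands in any of five places among the bystanders at the front left; the only spice jar there. Behind it all stand a dish rack (up to 0.25 m high, from x = 0.58) and bottles.
- shaker: Bystander, not to be disturbed: a glass salt shaker with a rounded grey metal cap, 44 mm in diameter, 90 mm tall. Origin at the middle of its underside.
- glass: Bystander, not to be disturbed: a small tapered drinking glass, 49 mm in diameter at the rim, 62 mm tall. Origin at the middle of its underside.
- tin: Bystander, not to be disturbed: a plain tin with a pull ring, 66 mm in diameter, 67 mm tall. Origin at the middle of its underside.
- garlic: Bystander, not to be disturbed: a head of garlic, 60 mm across, 59 mm tall. Origin at the middle of its underside.
Not all that is in view belongs to the job. What is shaped like the spice_jar but blue or turquoise is not meant.

How it is judged:
By the outcome, as a careful person would: the job done as asked, in the order asked, and still so for the second after the job is handed in, with the robot touching nothing.
It also fails if it takes over 72 s, if anything falls off the work surface, if the arm or the gripper's body presses on something with over 40 N, if the wrist force passes 120 N, or if a joint passes its speed limit or range.

### The arm

A 7-joint arm with a two-finger parallel gripper is mounted at the origin on a cart in front of the work surface, level with it; the furniture and walls round the work are solid. World frame = base frame: x ahead of the robot, y to its left, z up, the work surface at z = 0. Lengths are in mm, angles in rad, forces in N, time in s.
With the tool pointing down it reaches from about 425 to 875 mm from the base axis. Payload 8.4 kg.
Tool frame: the origin (TCP) lies at the very end of the fingers, on their centre line; the grasp point (between the pads) lies arm.grip_point_offset behind it (arm.grip_point_offset is the distance from the TCP to the grasp point, in mm); z points along the fingers, y is the line along which they close (so a half turn about z gives the same grasp; the last joint's range is limited). The gripper opens to 85 mm and grips with 20 to 120 N. Pads are 22 mm wide; open, the fingers measure 114 mm over their backs; the gripper's body (76 mm by 85 mm) begins 54 mm behind the grasp point. The pads swing forward as they close: fully open they stand 13 mm farther back than shut.
Start: joints at [1.005, 0.333, 0.04, 1.465, -0.013, 1.343, -0.059], TCP at [292.494, -580.44, 231.308] pointing down, gripper open.
Joint ranges: [-2.58, 2.58], [-0.38, 2.09], [-1.3, 1.39], [0.25, 2.4], [-1.5, 4.64], [0.08, 2.09], [-2.65, 2.65]. Speed limits (rad/s): [2.22, 2.22, 2.79, 2.79, 3.14, 3.14, 3.14].

### API

Orientations are given as a 3x3 rotation matrix whose columns are the frame's x, y, z axes.
In Python, from cell import arm gives the robot as it stands.
- The arm moves only by the shell command python3 -m jog [OPENING], which reads ROWS from standard input. ROWS is a JSON list of rows, 1 to 5 of them, each of 4 numbers: dx, dy, dz in shares of the most that a row can go, 1 being 62.5 mm, then a turn about the tool's z in fractions of the full range, 1 being pi rad; each row shifts and turns the commanded pose from where the row before left it, along the tool's axes as they then stand; what a row does not reach is not made up. A row lasts 1/8 s, in which the tool goes at most 62.5 mm and 0.188 rad, less where a joint would pass 70% of its speed; a pose out of reach is approached as far as the arm can. OPENING is the finger opening in mm, set as the command begins (- or left out keeps the last). The fingers move at their own pace and stop on an object; the grip force is fixed at half the most. Time passes only in rows, so rows that do not move let the fingers close. It prints the time, the measured TCP pose, the force, the opening and the grip force at its end. Shift and turn numbers lie between -1 and 1, and a call with a number outside is refused. Input that does not fit is refused with a message, and nothing moves.
- arm.state(): the state, without advancing time (a new reading comes with each control period).
- arm.camera(name): name is "scene" or "top"; returns the picture (384x512x3 uint8, blue, green, red); there is no depth.
- arm.camera_model(name): a dict with "K" (3x3 intrinsics, pixels), "view" (4x4, takes a point from world to camera coordinates). Camera axes: x right, y up, looking along -z (the intrinsics and any distortion apply to the point x, -y, -z); pixel columns grow to the right and rows downward; lengths in mm; the calibration is good to about 2 mm. A picture is of the moment at which its call begins. camera_model takes no time and is no camera call.
- arm.job_done(): hands the job in; it is judged then, once.
Trained networks look in the newest picture that a camera, given by its name, has taken for a name from the list of things; names that differ only in an ending like _2 or _b are one class to them, and where a whole thing is asked for, a point or a joint stands for the part that bears it (a point fixed in the world has none). Each returns a list of dicts, best first, with "confidence" (0 to 1); they miss things now and then, are a little off and sometimes report something else, mostly with a low value. They report only what shows in the picture. A call takes as long as a camera call. They do not tell look-alikes from the thing itself.
- arm.masks_of(query, camera): "region" (384x512 bool, what is visible of it).
- arm.mark_of(query, camera): "position" ([x, y, z] in mm, in world coordinates, good to about 4 mm: a listed point, or the origin of a listed thing).
The state is a dict: "time": time; "qpos": joint angles; "dq": joint speeds; "joint_efforts": joint torques, N m; "eef_pos": TCP position; "tcp_rot": TCP orientation; "contact_force": force on the tool from outside, world axes, zero at the start; "wrist_torque": the same for the moment, N m; "opening": finger opening in mm; "grasp_force": force on a finger pad.
Only numpy, scipy, OpenCV 4.12 (cv2) and the standard library are available. Lean on these libraries where they do the work, as an engineer would, in place of code of your own. Each camera call takes 0.05 s, during which the arm holds its last target. There are 200 camera calls.

## Working session

There is one attempt and no reset: what is moved stays moved. The work goes in short steps, Python scripts to look and compute and a shell command to move; the robot and the scene stay as the last step left them, time stands still between calls to the robot, and variables do not carry over. Pictures are saved under pics/ and viewed, at most 10 in all, crops included, and the job is handed in when it is done.

```bash
ls; mkdir -p pics; python3 - <<'E'
from cell import arm
import cv2,numpy as np
np.set_printoptions(precision=3,suppress=True)
for c in("scene","top"):
    cv2.imwrite(f"pics/{c}0.png",arm.camera(c))
    m=arm.camera_model(c);print(c,m)
    for q in("jar_clamp","bay","knob_grip","pawl_pivot","spice_jar","shaker","glass","tin","garlic"):
        print(q,[(np.round(d["position"],1),round(d["confidence"],2)) for d in arm.mark_of(q,c)[:3]])
s=arm.state();print(s["time"],arm.grip_point_offset,s["tcp_rot"])
E
```

```text
pics
scene {'K': array([[474.888,   0.   , 248.875],
       [  0.   , 474.888, 191.92 ],
       [  0.   ,   0.   ,   1.   ]]), 'view': array([[   -0.868,    -0.497,    -0.004,   407.446],
       [    0.228,    -0.406,     0.885,  -169.212],
       [   -0.442,     0.767,     0.465, -1047.375],
       [    0.   ,     0.   ,     0.   ,     1.   ]])}
jar_clamp [(array([ 501.1, -211. ,   -3.1]), 0.73)]
bay [(array([465.9, -92.5,   5.7]), 0.97)]
knob_grip [(array([ 502.8, -263.8,   90.8]), 0.93)]
pawl_pivot [(array([ 537.2, -332.2,   66.7]), 0.8)]
spice_jar [(array([482.6,  51.1,  -0.1]), 0.84), (array([ 317.5, -134.7,    0.7]), 0.77), (array([536. , 168.9,   2.7]), 0.6)]
shaker [(array([519.7, 358.9,  -0.5]), 0.56)]
glass [(array([439.6, 150.2,   0.4]), 0.64)]
tin [(array([461.4, 250.2,   0.2]), 0.73)]
garlic [(array([570.3, 281. ,  -1. ]), 0.75)]
top {'K': array([[459.09 ,   0.   , 248.44 ],
       [  0.   , 459.09 , 200.606],
       [  0.   ,   0.   ,   1.   ]]), 'view': array([[   -0.03 ,    -1.   ,    -0.003,    13.036],
       [    0.994,    -0.03 ,     0.109,  -462.122],
       [   -0.109,     0.   ,     0.994, -1330.885],
       [    0.   ,     0.   ,     0.   ,     1.   ]])}
jar_clamp [(array([ 498.7, -206.7,    2.9]), 0.83)]
bay [(array([465. , -92. ,  11.8]), 0.56)]
knob_grip [(array([ 500.7, -260.4,   91.9]), 0.93), (array([ 493.7, -211.2,    2.9]), 0.31)]
pawl_pivot [(array([ 538.9, -328.8,   62.1]), 0.78), (array([ 497.7, -207.3,   -2. ]), 0.52)]
spice_jar [(array([541.7, 164.3,   4.7]), 0.77), (array([ 317.7, -132.5,    5.4]), 0.76), (array([479.7,  57.4,   5.2]), 0.7)]
shaker []
glass [(array([438.8, 153.7,   2. ]), 0.71)]
tin [(array([461.3, 247.6,  -1. ]), 0.88), (array([538.1, 163.5,   1.3]), 0.31)]
garlic [(array([569. , 283.6,  -1.6]), 0.82)]
1.0 18.700000000000003 [[ 0.893  0.45  -0.   ]
 [ 0.45  -0.893 -0.   ]
 [-0.     0.    -1.   ]]
```

```bash
python3 - <<'E'
import cv2,numpy as np
a=cv2.imread("pics/scene0.png");b=cv2.imread("pics/top0.png")
cv2.imwrite("pics/a1.png",cv2.resize(a,(784,588),interpolation=cv2.INTER_CUBIC))
cv2.imwrite("pics/b1.png",cv2.resize(b,(784,588),interpolation=cv2.INTER_CUBIC))
E
```

```text
(no output)
```

View pics/a1.png

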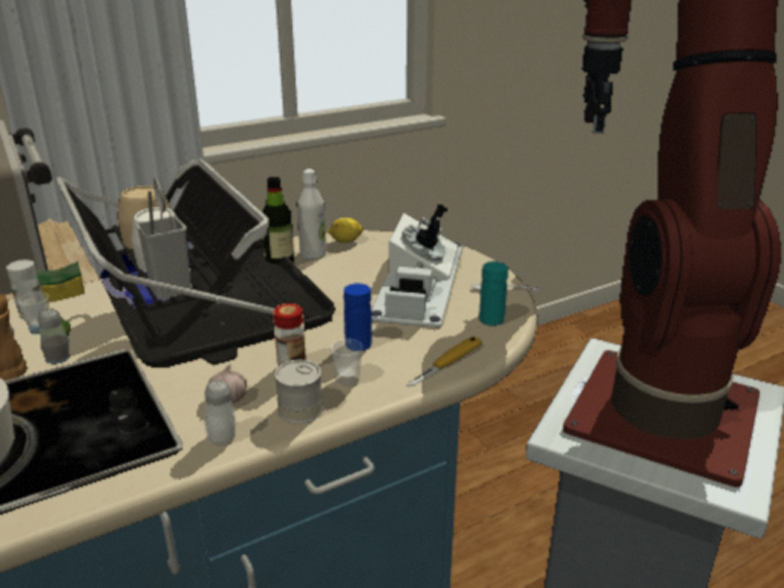

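View pics/b1.png

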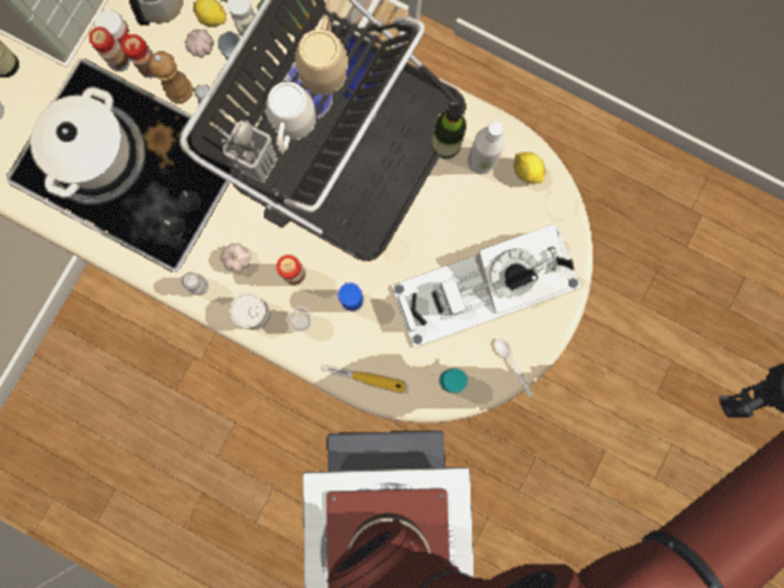

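Candidates for the spice jar, in 784-px pictures: the red-lidded jar at scene (289,332) / top (289,268), blue at scene (358,317) / top (350,297), and teal at scene (493,293) / top (454,380). Two red-lidded jars sit far back beside the hob, at top (103,40) and (135,48). I choose the red-lidded one at the front left, world about (540,166). One close crop will check it, along with the clamp.

```bash
python3 - <<'E'
import cv2,numpy as np
a=cv2.imread("pics/scene0.png");b=cv2.imread("pics/top0.png")
r=lambda i,x,y,w,h:cv2.resize(i[y:y+h,x:x+w],(400,300),interpolation=cv2.INTER_CUBIC)
# tiles: scene jar, top jar, scene clamp, top clamp
A=np.hstack([r(a,150,180,100,75),r(b,150,120,100,75)]);B=np.hstack([r(a,230,130,80,60),r(b,300,142,80,60)])
cv2.imwrite("pics/crop.png",np.vstack([A,B]))
E
```

```text
(no output)
```

View pics/crop.png

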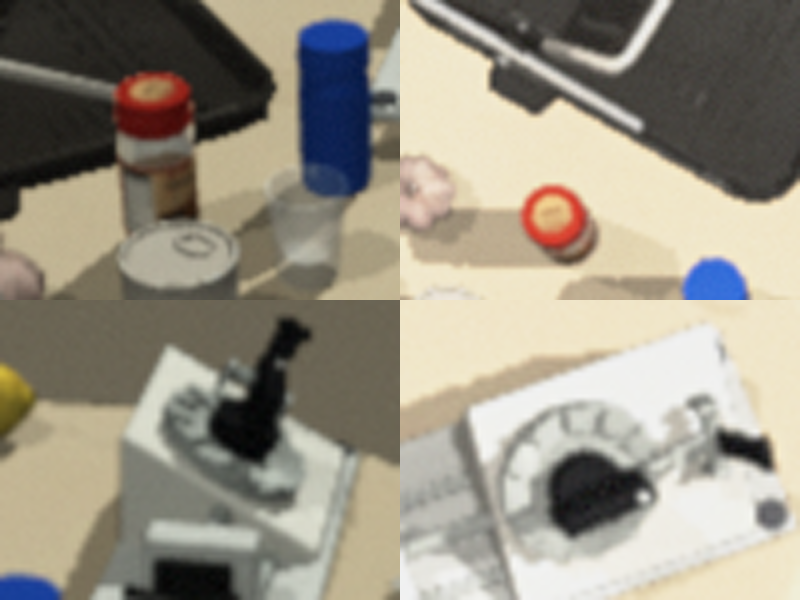

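```bash
cat > h.py <<'E'
from cell import arm
import cv2,numpy as np
from scipy.optimize import least_squares
np.set_printoptions(precision=2,suppress=True)
CAM=("scene","top"); MOD={c:arm.camera_model(c) for c in CAM}
YAW=np.deg2rad(16.5)
X=np.array([np.cos(YAW),np.sin(YAW),0]);Y=np.array([-np.sin(YAW),np.cos(YAW),0]);Z=np.array([0,0,1.])
N=-.5*X+.866*Z;U=.866*X+.5*Z
def proj(P,c):
    m=MOD[c];p=np.atleast_2d(P)@m["view"][:3,:3].T+m["view"][:3,3]
    q=(p*[1,-1,-1])@m["K"].T;return q[:,:2]/q[:,2:]
def tri(px):
    return least_squares(lambda p:np.concatenate([proj(p,c)[0]-px[c] for c in CAM]),[500,0,50]).x
def knobmask(g,th,c):
    w=np.cos(th)*U-np.sin(th)*Y; m=np.cross(N,w); im=np.zeros((1536,2048),np.uint8)
    box=[g+a*28*w+b*7*m+k*N for a in(1,-1) for b in(1,-1) for k in(12,-19)]
    t=np.linspace(0,6.28,30); hub=[g+22*np.cos(a)*U+22*np.sin(a)*Y+k*N for a in t for k in(-19,-28)]
    for P in(box,hub):
        cv2.fillConvexPoly(im,cv2.convexHull(np.round((proj(np.array(P),c)+.5)*4).astype(np.int32)),255)
    return cv2.resize(im,(512,384),interpolation=cv2.INTER_AREA)/255.
E
python3 - <<'E'
from h import *
px={};
for c in CAM:
    I=cv2.imread(f"pics/{c}0.png").astype(int);b,g,r=I[...,0],I[...,1],I[...,2]
    M=((r>110)&(g<r*.45)&(b<r*.45)).astype(np.uint8)
    n,l,s,ct=cv2.connectedComponentsWithStats(M)
    q=proj([540,166,100],c)[0];i=min(range(1,n),key=lambda i:np.hypot(*(ct[i]-q))+(s[i,4]<20)*1e3)
    h=cv2.convexHull(np.argwhere(l==i)[:,::-1]);mo=cv2.moments(h.astype(np.float32));px[c]=np.array([mo['m10'],mo['m01']])/mo['m00'];print(c,s[i],px[c])
print("lid centre",tri(px))
# knob fit
D={};
for c in CAM:
    arm.camera(c);k=arm.masks_of("knob",c);D[c]=k[0]["region"].astype(float);print(c,[(round(d["confidence"],2),d["region"].sum()) for d in k[:3]])
from scipy.optimize import minimize
def cost(v):
    g=np.array([501.8,-262.1,91.3])+v[:3]
    s=0
    for c in CAM:
        A=knobmask(g,v[3],c);s+=1-np.minimum(A,D[c]).sum()/np.maximum(A,D[c]).sum()
    return s+1e-3*(v[:3]**2).sum()
for t in np.arange(.4,2.7,.4):
    o=minimize(cost,[0,0,0,t],method="Nelder-Mead",options=dict(initial_simplex=[[0,0,0,t],[3,0,0,t],[0,3,0,t],[0,0,3,t],[0,0,0,t+.3]],maxiter=250));print(round(t,1),o.fun,o.x)
print(arm.state()["time"])
E
```

```text
scene [179 198  18  10  72] [187.54 202.4 ]
top [181 167  15  15  90] [188.01 173.98]
lid centre [536.23 167.48 101.91]
scene [(0.58, np.int64(499)), (0.46, np.int64(1056))]
top [(0.83, np.int64(838))]
0.4 1.3240505561079947 [-0.05  3.16 -2.46  1.39]
0.8 1.3233580753707523 [ 0.62  1.72 -3.22  1.36]
1.2 1.3223160461988925 [ 0.96  1.73 -1.62  1.39]
1.6 1.3266223019451553 [ 1.59  1.95 -0.69  1.43]
2.0 1.3267628093667783 [ 1.1   2.86 -0.41  1.45]
2.4 1.3633343790083692 [ 2.67  3.54 -1.71  1.79]
1.2
```

```bash
cat >> h.py <<'E'
from scipy.optimize import minimize
G0=np.array([501.8,-262.1,91.3])
def fitknob(imgs,t0s,cams=CAM,thr=70):
    D={}
    for c in cams:
        d=(imgs[c].max(2)<thr).astype(float);q=proj(G0,c)[0];yy,xx=np.mgrid[:384,:512]
        D[c]=d*(np.hypot(xx-q[0],yy-q[1])<(24 if c=="scene" else 17))
    def cost(v):
        g=G0+v[:3];s=0
        for c in cams:
            A=knobmask(g,v[3],c);s+=1-np.minimum(A,D[c]).sum()/np.maximum(A,D[c]).sum()
        return s+1e-3*(v[:3]**2).sum()
    best=None
    for t in t0s:
        o=minimize(cost,[0,0,0,t],method="Nelder-Mead",options=dict(initial_simplex=[[0,0,0,t],[3,0,0,t],[0,3,0,t],[0,0,3,t],[0,0,0,t+.3]],maxiter=250))
        print("  ",o.fun,o.x)
E
python3 - <<'E'
from h import *
I={c:cv2.imread(f"pics/{c}0.png") for c in CAM}
print("both");fitknob(I,(1.2,1.6,2.,2.4));print("top");fitknob(I,(1.2,1.6,2.,2.4),("top",))
E
```

```text
both
   0.5684146428623215 [-0.1   3.25 -4.1   1.41]
   0.5729736099958203 [ 0.56  1.26 -3.36  1.4 ]
   0.5660334309516151 [ 0.53  1.81 -4.29  1.4 ]
   0.5675209717469945 [-0.25  3.3  -3.56  1.4 ]
top
   0.23022174672726425 [-1.92  1.41 -0.16  1.6 ]
   0.23220679538036654 [-1.13  2.04  0.21  1.54]
   0.23197076351437115 [-1.86  2.09  0.52  1.59]
   0.30201571346782935 [-2.41  2.   -0.71  2.22]
```

The manual's scale: shifts go in shares of 62.5 mm and turns go in shares of pi rad. Converting my numbers, 33 mm is 0.528, -14 mm is -0.224.

```bash
cat >> h.py <<'E'
def to(P,ang=None):
    s=arm.state();R=np.array(s["tcp_rot"]);d=R.T@(np.array(P)-s["eef_pos"]);a=np.degrees(np.arctan2(R[1,0],R[0,0]))
    t=0 if ang is None else np.radians((a-ang+180)%360-180)
    print("t",round(s["time"],2),"tool delta",d,"xang",round(a,1),"turn",round(t,3),"j",np.array(s["qpos"]))
E
echo '[[0.528, -0.224, 0.048, 0], [0.528, -0.224, 0.048, 0], [0.528, -0.224, 0.048, 0], [0.528, -0.224, 0.048, 0], [0.528, -0.224, 0.048, 0]]' | python3 -m jog 0
echo '[[0.528, -0.224, 0.048, 0], [0.528, -0.224, 0.048, 0], [0.528, -0.224, 0.048, 0], [0.528, -0.224, 0.048, 0], [0.528, -0.224, 0.048, 0]]' | python3 -m jog
echo '[[0, 0, 0, -0.0541], [0, 0, 0, -0.0541], [0, 0, 0, -0.0541], [0, 0, 0, -0.0541], [0, 0, 0, -0.0541]]' | python3 -m jog
echo '[[0, 0, 0, -0.0541], [0, 0, 0, -0.0541], [0, 0, 0, -0.0541], [0, 0, 0, -0.0095], [0, 0, 0, 0]]' | python3 -m jog
python3 -c "
from h import *
to([519,-311.4,180],106.5)"
```

```text
time: 1.82
eef_pos: [409.1, -442.7, 216.4]
tcp_rot: [[0.893, 0.45, 0.0], [0.45, -0.893, -0.0], [0.0, 0.0, -1.0]]
contact_force: [0.5, 0.1, 0.6]
opening: 0.2
grasp_force: 0.0
time: 2.45
eef_pos: [524.9, -306.1, 201.3]
tcp_rot: [[0.893, 0.45, 0.0], [0.45, -0.893, -0.0], [0.0, 0.0, -1.0]]
contact_force: [0.0, 0.9, 0.7]
opening: -0.1
grasp_force: 0.0
time: 3.08
eef_pos: [524.2, -307.0, 201.4]
tcp_rot: [[0.246, 0.969, 0.0], [0.969, -0.246, -0.0], [-0.0, 0.0, -1.0]]
contact_force: [0.3, -0.6, 0.6]
opening: 0.1
grasp_force: 0.0
time: 3.7
eef_pos: [524.1, -307.0, 201.3]
tcp_rot: [[-0.279, 0.96, -0.0], [0.96, 0.279, 0.0], [0.0, 0.0, -1.0]]
contact_force: [-0.3, -0.3, 0.1]
opening: -0.3
grasp_force: 0.0
t 3.7 tool delta [-2.8  -6.17 21.31] xang 106.2 turn -0.005 j [ 0.73  0.29 -0.33  1.6   0.1   1.27  0.66]
```

In the tool's units: 38 mm is 0.608, -6 mm is -0.096.

```bash
echo '[[-0.0448, -0.096, 0.608, 0], [0, 0, 0.608, 0], [0, 0, 0.608, 0], [0, 0, 0, 0]]' | python3 -m jog
echo '[[-0.192, 0, 0, 0], [-0.192, 0, 0, 0], [-0.192, 0, 0, 0], [-0.192, 0, 0, 0], [-0.16, 0, 0, 0]]' | python3 -m jog
echo '[[-0.064, 0, 0, 0], [0, 0, 0, 0], [0, 0, 0, 0]]' | python3 -m jog
python3 -c "
from h import *
to([539-12.9+9.7,-331.6-3.8-32.6,87],106.5)
b=arm.camera('scene');a=arm.camera('top')
r=lambda i,x,y,w,h:cv2.resize(i[y:y+h,x:x+w],(400,300),interpolation=cv2.INTER_CUBIC)
cv2.imwrite('pics/p1.png',np.hstack([r(b,230,120,100,75),r(a,300,142,100,75)]))"
```

```text
time: 4.2
eef_pos: [517.3, -310.3, 84.6]
tcp_rot: [[-0.28, 0.96, -0.005], [0.96, 0.28, 0.003], [0.004, -0.004, -1.0]]
contact_force: [0.6, 0.0, -0.4]
opening: -0.1
grasp_force: 0.0
time: 4.82
eef_pos: [535.7, -368.0, 87.4]
tcp_rot: [[-0.282, 0.96, 0.0], [0.96, 0.282, -0.0], [-0.0, 0.0, -1.0]]
contact_force: [-0.2, 0.0, -0.9]
opening: 0.0
grasp_force: 0.0
time: 5.2
eef_pos: [536.7, -370.2, 87.3]
tcp_rot: [[-0.283, 0.959, -0.0], [0.959, 0.283, 0.0], [0.0, -0.0, -1.0]]
contact_force: [-0.2, -0.1, 0.4]
opening: -0.2
grasp_force: 0.0
t 5.2 tool delta [ 2.41 -0.27  0.27] xang 106.4 turn -0.002 j [ 0.76  0.46 -0.3   1.61  0.15  1.1   0.72]
```

View pics/p1.png

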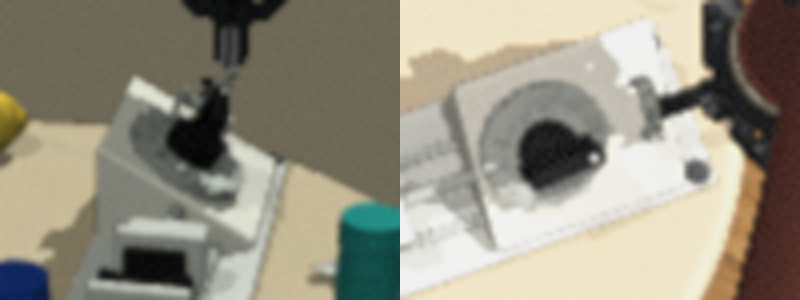

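The pawl is flipped: the tab lies flat to -y at top crop (690,100) and the tooth arm stands at scene crop (235,75). The wing still runs toward -y, at top crop (560,165). Next, straddle the knob.

In the tool's units: 39 mm is 0.624, 38 mm is 0.608.

```bash
echo '[[0, 0, -0.56, 0], [0, 0, -0.56, 0], [0.608, -0.016, 0, 0], [0.608, -0.016, 0, 0], [0.624, -0.016, 0, 0]]' | python3 -m jog 42
echo '[[0, 0, 0, 0], [0, 0, 0.4, 0], [0, 0, 0.4, 0], [0, 0, 0.384, 0], [0, 0, 0, 0]]' | python3 -m jog
python3 -c "
from h import *
to([501.5,-260.5,81],106.5);s=arm.state();print(s['contact_force'],s['wrist_torque'])"
```

```text
time: 5.92
eef_pos: [501.0, -260.0, 157.5]
tcp_rot: [[-0.282, 0.959, 0.0], [0.959, 0.282, -0.0], [-0.0, 0.0, -1.0]]
contact_force: [0.1, 0.5, 0.7]
opening: 41.9
grasp_force: 0.0
time: 6.55
eef_pos: [503.3, -264.0, 85.6]
tcp_rot: [[-0.281, 0.96, 0.004], [0.96, 0.281, -0.004], [-0.005, 0.003, -1.0]]
contact_force: [-1.2, -2.4, 13.7]
opening: 42.1
grasp_force: 6.7
t 6.55 tool delta [ 3.92 -0.71  4.58] xang 106.3 turn -0.004 j [ 0.7   0.31 -0.35  1.82  0.13  1.02  0.59]
[-1.16 -2.39 13.68] [-0.42 -0.07 -0.05]
```

In the tool's units: -5 mm is -0.08, -1 mm is -0.016.

```bash
echo '[[0, -0.016, -0.08, 0], [0, 0, 0, 0], [0, 0, 0, 0]]' | python3 -m jog 30
python3 -c "
from h import *
to([501.5,-260.5,88],106.5);s=arm.state();print(s['contact_force'],s['wrist_torque'])"
echo '[[0, 0, 0, -0.0509], [0, 0, 0, -0.0509], [0, 0, 0, -0.0509], [0, 0, 0, -0.0509], [0, 0, 0, 0]]' | python3 -m jog
python3 -c "
from h import *
to([501.5,-260.5,88],106.5);s=arm.state();print(s['contact_force'],s['wrist_torque'])"
```

```text
time: 6.92
eef_pos: [500.1, -261.7, 87.9]
tcp_rot: [[-0.282, 0.959, -0.001], [0.959, 0.282, 0.0], [0.0, -0.001, -1.0]]
contact_force: [0.4, 0.5, -0.9]
opening: 30.1
grasp_force: 0.0
t 6.92 tool delta [ 0.72  1.65 -0.1 ] xang 106.4 turn -0.002 j [ 0.7   0.31 -0.35  1.82  0.12  1.03  0.59]
[ 0.38  0.52 -0.89] [0.05 0.01 0.01]
time: 7.55
eef_pos: [499.5, -261.9, 87.7]
tcp_rot: [[-0.798, 0.602, -0.002], [0.602, 0.798, 0.0], [0.002, -0.001, -1.0]]
contact_force: [-3.0, -0.9, 1.4]
opening: 29.6
grasp_force: 1.4
t 7.55 tool delta [-0.79  2.3  -0.28] xang 143.0 turn 0.636 j [ 0.79  0.32 -0.45  1.82  0.16  1.04  1.2 ]
[-3.01 -0.87  1.44] [-0.17  0.66 -0.05]
```

In the tool's units: -0.15 rad / 3.1416 = -0.0477.

```bash
echo '[[0, 0, 0, -0.0477], [0, 0, 0, -0.0477], [0, 0, 0, -0.0477], [0, 0, 0, -0.0477], [0, 0, 0, 0]]' | python3 -m jog 24
echo '[[0, 0, 0, -0.0477], [0, 0, 0, -0.0477], [0, 0, 0, -0.0095], [0, 0, 0, 0]]' | python3 -m jog 19
python3 -c "
from h import *
to([501.5,-260.5,88],196.5);s=arm.state();print(s['contact_force'],s['wrist_torque'])"
echo '[[0, 0, 0, -0.0318], [0, 0, 0, -0.0318], [0, 0, 0, 0]]' | python3 -m jog
python3 -c "
from h import *
to([501.5,-260.5,88],196.5);s=arm.state();print(s['contact_force'],s['wrist_torque'])"
```

```text
time: 8.18
eef_pos: [500.4, -262.0, 88.2]
tcp_rot: [[-0.999, 0.049, 0.0], [0.049, 0.999, -0.0], [-0.0, -0.0, -1.0]]
contact_force: [-1.5, -1.8, 0.2]
opening: 24.2
grasp_force: 1.1
time: 8.68
eef_pos: [500.8, -260.7, 88.1]
tcp_rot: [[-0.961, -0.277, 0.0], [-0.277, 0.961, 0.001], [-0.001, 0.001, -1.0]]
contact_force: [0.7, 3.2, -1.7]
opening: 18.9
grasp_force: 1.6
t 8.68 tool delta [-0.78  0.01  0.14] xang -163.9 turn -0.007 j [ 0.91  0.34 -0.6   1.81  0.22  1.05  2.08]
[ 0.66  3.23 -1.67] [ 0.64 -0.19 -0.03]
time: 9.05
eef_pos: [500.5, -260.2, 87.9]
tcp_rot: [[-0.886, -0.464, -0.0], [-0.464, 0.886, 0.002], [-0.001, 0.002, -1.0]]
contact_force: [1.1, 5.4, -3.4]
opening: 18.9
grasp_force: 2.4
t 9.05 tool delta [-0.69 -0.74 -0.11] xang -152.3 turn 0.195 j [ 0.93  0.35 -0.63  1.81  0.23  1.05  2.27]
[ 1.14  5.35 -3.41] [ 1.16 -0.22 -0.06]
```

In the tool's units: 0.1 rad / 3.1416 = 0.0318.

```bash
echo '[[0, 0, 0, 0.0318], [0, 0, 0, 0.0159], [0, 0, 0, 0], [0, 0, 0, 0], [0, 0, 0, 0]]' | python3 -m jog 10
python3 -c "
from h import *
to([501.5,-260.5,88],196.5);s=arm.state();print(s['contact_force'],s['wrist_torque'],s['opening'])"
echo '[[0, 0, 0, -0.0255], [0, 0, 0, 0], [0, 0, 0, 0]]' | python3 -m jog
python3 -c "
from h import *
to([501.5,-260.5,88],196.5);s=arm.state();print(s['contact_force'],s['wrist_torque'],s['opening'])"
```

```text
time: 9.68
eef_pos: [499.2, -259.9, 87.8]
tcp_rot: [[-0.946, -0.325, -0.003], [-0.325, 0.946, 0.002], [0.002, 0.003, -1.0]]
contact_force: [-4.3, 6.5, 3.6]
opening: 12.8
grasp_force: 58.3
t 9.68 tool delta [-2.02 -1.3  -0.18] xang -161.0 turn 0.044 j [ 0.91  0.34 -0.6   1.82  0.22  1.05  2.13]
[-4.29  6.52  3.63] [ 1.57  1.39 -0.01] 12.768168106975207
time: 10.05
eef_pos: [499.3, -260.1, 87.9]
tcp_rot: [[-0.918, -0.397, -0.003], [-0.397, 0.918, 0.003], [0.001, 0.004, -1.0]]
contact_force: [-3.6, 7.5, 3.4]
opening: 12.8
grasp_force: 84.8
t 10.05 tool delta [-1.91 -1.22 -0.08] xang -156.6 turn 0.12 j [ 0.92  0.35 -0.62  1.81  0.23  1.05  2.2 ]
[-3.61  7.47  3.43] [ 2.06  1.03 -1.84] 12.841655092897614
```

In the tool's units: 0.06 rad / 3.1416 = 0.0191.

```bash
echo '[[0, 0, 0, 0.0191], [0, 0, 0, 0], [0, 0, 0, 0]]' | python3 -m jog 32
echo '[[0, 0, -0.56, 0], [0, 0, -0.56, 0], [0, 0, 0, 0.0541], [0, 0, 0, 0.0541], [0, 0, 0, 0.0541]]' | python3 -m jog
echo '[[0, 0, 0, 0.0541], [0, 0, 0, 0.0541], [0, 0, 0, 0.0541], [0, 0, 0, 0.0541], [0, 0, 0, 0.0541]]' | python3 -m jog 0
echo '[[0, 0, 0, 0.0541], [0, 0, 0, 0.0382], [0, 0, 0, 0]]' | python3 -m jog
python3 -c "
from h import *
to([534.7,-355.8,82.3],106.5);
I={c:arm.camera(c) for c in CAM}
cv2.imwrite('pics/p2.png',I['top'])
print('both');fitknob(I,(-.2,.2,1.5));print('top');fitknob(I,(-.2,.2,1.5),('top',))"
```

```text
time: 10.42
eef_pos: [500.5, -262.0, 88.5]
tcp_rot: [[-0.938, -0.347, 0.0], [-0.347, 0.938, -0.001], [-0.0, -0.001, -1.0]]
contact_force: [0.5, -0.5, 0.2]
opening: 32.1
grasp_force: 0.0
time: 11.05
eef_pos: [500.4, -261.8, 158.5]
tcp_rot: [[-0.987, 0.16, 0.0], [0.16, 0.987, -0.0], [-0.0, -0.0, -1.0]]
contact_force: [0.1, -0.7, 0.3]
opening: 32.0
grasp_force: 0.0
time: 11.68
eef_pos: [500.4, -261.7, 158.4]
tcp_rot: [[-0.531, 0.847, 0.0], [0.847, 0.531, -0.0], [-0.0, -0.0, -1.0]]
contact_force: [-0.7, -0.2, 0.3]
opening: 0.1
grasp_force: 0.0
time: 12.05
eef_pos: [500.5, -261.7, 158.4]
tcp_rot: [[-0.273, 0.962, 0.0], [0.962, 0.273, -0.0], [-0.0, -0.0, -1.0]]
contact_force: [-0.2, -0.3, 1.5]
opening: 0.1
grasp_force: 0.0
t 12.05 tool delta [-99.86   7.23  76.12] xang 105.8 turn -0.011 j [ 0.76  0.24 -0.41  1.75  0.1   1.17  0.6 ]
both
   0.7929590612239752 [ 0.83  0.4  -2.44 -0.  ]
   0.7978516590432798 [ 0.43  0.99 -1.38  0.01]
   0.8033301371569925 [ 1.29 -0.24 -1.63  3.28]
top
   0.5463117576398783 [-0.55 -1.52 -0.5   0.34]
   0.5459512668565577 [-0.32 -1.33  0.41  0.39]
   0.4982231114162819 [-0.57 -3.06  0.9   1.85]
```

In the tool's units: 38 mm is 0.608, -34 mm is -0.544.

```bash
echo '[[-0.544, 0.032, 0, 0], [-0.544, 0.032, 0, 0], [-0.512, 0.048, 0, 0], [0, 0, 0.608, 0], [0, 0, 0.608, 0]]' | python3 -m jog
echo '[[0, 0, 0, 0], [0.192, 0, 0, 0], [0.192, 0, 0, 0], [0.192, 0, 0, 0], [0.176, 0, 0, 0]]' | python3 -m jog
echo '[[0, 0, 0, 0], [0, 0, -0.56, 0], [0, 0, -0.56, 0], [-0.64, 0.64, 0, 0], [-0.32, 0.96, -0.16, 0]]' | python3 -m jog
python3 -c "
from h import *
to([534.7,-355.8,82.3],106.5);
I={c:arm.camera(c) for c in CAM}
a,b=I['top'],I['scene']
r=lambda i,x,y,w,h:cv2.resize(i[y:y+h,x:x+w],(400,300),interpolation=cv2.INTER_CUBIC)
cv2.imwrite('pics/p3.png',np.hstack([r(b,230,120,100,75),r(a,300,142,100,75)]))
print('both');fitknob(I,(-.2,.2,1.5))"
```

```text
time: 12.78
eef_pos: [534.6, -356.6, 81.5]
tcp_rot: [[-0.274, 0.962, 0.001], [0.962, 0.274, -0.0], [-0.001, 0.001, -1.0]]
contact_force: [0.8, 0.5, 0.5]
opening: -0.1
grasp_force: 0.0
time: 13.4
eef_pos: [521.7, -309.6, 83.1]
tcp_rot: [[-0.273, 0.962, 0.001], [0.962, 0.273, -0.001], [-0.001, 0.001, -1.0]]
contact_force: [-0.2, 0.0, -0.3]
opening: 0.1
grasp_force: 0.0
time: 14.02
eef_pos: [632.0, -345.7, 162.5]
tcp_rot: [[-0.267, 0.964, -0.001], [0.964, 0.267, -0.003], [-0.003, -0.002, -1.0]]
contact_force: [-0.7, 0.1, 0.7]
opening: 0.2
grasp_force: 0.0
t 14.03 tool delta [ 16.44 -96.28  80.36] xang 105.5 turn -0.018 j [ 0.68  0.54 -0.36  1.34  0.19  1.3   0.58]
both
   0.5997560201617553 [ 0.59  2.61 -1.62 -0.12]
   0.601039786839667 [-0.35  3.62 -1.29 -0.15]
   0.597208157860028 [ 0.17  3.3  -2.34 -0.19]
```

View pics/p3.png

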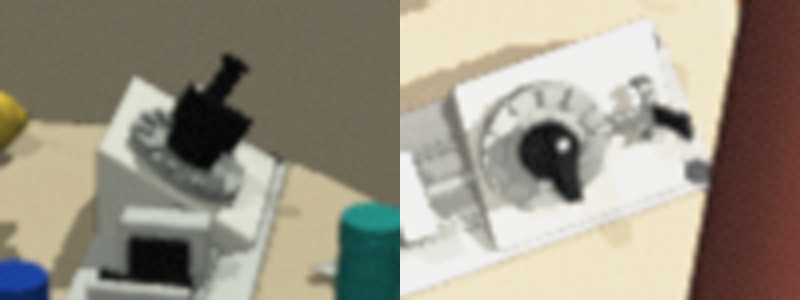

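The pawl's tab stands out again (top crop (670,118), scene crop (235,65)), its tooth arm lies on the wheel, and the wing runs along the slope (knob about 0). Now the jar.

The manual's scale: shifts go in shares of 62.5 mm and turns go in shares of pi rad. Converting my numbers, 32 mm is 0.512, -26 mm is -0.416.

```bash
echo '[[0.512, -0.4, -0.176, 0], [0.512, -0.4, -0.176, 0], [0.512, -0.416, -0.176, 0], [0.512, -0.416, -0.16, 0], [0, 0, 0, 0]]' | python3 -m jog 85
echo '[[0.688, 0.16, 0, 0], [0.688, 0.16, 0, 0], [0.688, 0.16, 0, 0], [0.688, 0.16, 0, 0], [0.688, 0.16, 0, 0]]' | python3 -m jog
echo '[[0.688, 0.16, 0, 0], [0.688, 0.16, 0, 0], [0, 0, 0, 0]]' | python3 -m jog
python3 -c "
from h import *
to([537,167,200],106.5)"
```

```text
time: 14.75
eef_pos: [498.4, -245.0, 206.5]
tcp_rot: [[-0.273, 0.962, 0.001], [0.962, 0.273, -0.002], [-0.002, 0.0, -1.0]]
contact_force: [0.3, -0.3, -0.7]
opening: 85.0
grasp_force: 0.0
time: 15.38
eef_pos: [489.7, -24.4, 205.1]
tcp_rot: [[-0.272, 0.962, 0.001], [0.962, 0.272, 0.0], [0.0, 0.001, -1.0]]
contact_force: [0.6, -0.5, 0.4]
opening: 85.2
grasp_force: 0.0
time: 15.75
eef_pos: [485.3, 66.5, 205.3]
tcp_rot: [[-0.278, 0.961, 0.001], [0.961, 0.278, 0.001], [0.001, 0.001, -1.0]]
contact_force: [0.3, -0.0, -0.7]
opening: 85.2
grasp_force: 0.0
t 15.75 tool delta [82.22 77.61  5.5 ] xang 106.1 turn -0.007 j [ 0.44  0.07 -0.68  1.85  0.04  1.24  0.02]
```

In the tool's units: 30 mm is 0.48, 28 mm is 0.448.

```bash
echo '[[0.448, 0.416, 0, 0], [0.448, 0.416, 0, 0], [0.432, 0.4, 0, 0], [0, 0, 0, 0], [0, 0, 0.48, 0]]' | python3 -m jog
python3 -c "
from h import *
to([536.5,167.5,62],106.5)"
```

```text
time: 16.38
eef_pos: [538.4, 163.1, 176.1]
tcp_rot: [[-0.271, 0.962, 0.003], [0.962, 0.271, 0.001], [-0.0, 0.003, -1.0]]
contact_force: [0.8, -0.4, -0.7]
opening: 85.1
grasp_force: 0.0
t 16.38 tool delta [  4.76  -1.03 114.09] xang 105.8 turn -0.013 j [ 0.26  0.27 -0.74  1.73  0.19  1.22 -0.25]
```

In the tool's units: 30 mm is 0.48, 25 mm is 0.4.

```bash
echo '[[0.048, -0.016, 0.48, 0], [0, 0, 0.4, 0], [0, 0, 0, 0]]' | python3 -m jog
python3 -c "
from h import *
to([536.5,167.5,62],106.5)"
```

```text
time: 16.75
eef_pos: [533.9, 164.2, 118.2]
tcp_rot: [[-0.271, 0.963, -0.004], [0.963, 0.271, -0.001], [-0.0, -0.004, -1.0]]
contact_force: [0.3, -0.7, 0.2]
opening: 85.2
grasp_force: 0.0
t 16.75 tool delta [ 2.53  3.59 56.23] xang 105.7 turn -0.014 j [ 0.24  0.33 -0.73  1.79  0.24  1.12 -0.29]
```

In the tool's units: 28 mm is 0.448, 27 mm is 0.432.

```bash
echo '[[0.04, 0.032, 0.448, 0], [0, 0, 0.432, 0], [0, 0, 0, 0], [0, 0, 0, 0]]' | python3 -m jog
python3 -c "
from h import *
to([536.5,167.5,62],106.5)"
```

```text
time: 17.25
eef_pos: [537.0, 169.3, 66.7]
tcp_rot: [[-0.272, 0.962, 0.002], [0.962, 0.272, 0.0], [-0.0, 0.002, -1.0]]
contact_force: [-0.5, 0.8, 0.2]
opening: 84.7
grasp_force: 0.0
t 17.25 tool delta [-1.57 -0.93  4.72] xang 105.8 turn -0.013 j [ 0.21  0.39 -0.71  1.83  0.3   1.02 -0.34]
```

In the tool's units: 3 mm is 0.048, -1.5 mm is -0.024.

```bash
echo '[[-0.024, -0.016, 0.048, 0], [0, 0, 0, 0]]' | python3 -m jog -
echo '[[0, 0, 0, 0], [0, 0, 0, 0], [0, 0, 0, 0], [0, 0, 0, 0], [0, 0, 0, 0]]' | python3 -m jog 30
python3 -c "
from h import *
to([536.5,167.5,62],106.5)
for c in CAM:
    arm.camera(c);print(c,[(np.array(d['position']),round(d['confidence'],2)) for d in arm.mark_of('spice_jar',c)])"
```

```text
time: 17.5
eef_pos: [535.7, 167.4, 62.7]
tcp_rot: [[-0.272, 0.962, 0.001], [0.962, 0.272, -0.0], [-0.0, 0.001, -1.0]]
contact_force: [-0.1, 0.1, -0.4]
opening: 85.0
grasp_force: 0.0
time: 18.12
eef_pos: [535.6, 167.8, 62.4]
tcp_rot: [[-0.273, 0.962, 0.0], [0.962, 0.273, 0.0], [0.0, 0.0, -1.0]]
contact_force: [-0.7, -0.0, 4.9]
opening: 43.0
grasp_force: 60.4
t 18.12 tool delta [-0.55  0.82  0.44] xang 105.8 turn -0.012 j [ 0.21  0.4  -0.71  1.84  0.3   1.01 -0.34]
scene [(array([539.8, 169.2,   1.9]), 0.81), (array([ 313.5, -134.5,    4.4]), 0.63), (array([478.1,  53.4,   0.2]), 0.62)]
top [(array([ 317.2, -131.6,    0.9]), 0.47), (array([480.9,  56.5,   4.1]), 0.43)]
```

In the tool's units: -35 mm is -0.56, -32 mm is -0.512.

```bash
echo '[[0, 0, -0.48, 0], [0, 0, -0.56, 0], [0, 0, -0.56, 0], [0, 0, -0.512, 0], [0, 0, 0, 0]]' | python3 -m jog
echo '[[-0.56, -0.32, 0, 0], [-0.64, -0.384, 0, 0], [-0.64, -0.384, 0, 0], [-0.64, -0.384, 0, 0], [-0.64, -0.384, 0, 0]]' | python3 -m jog
echo '[[-0.576, -0.352, 0, 0], [0, 0, 0, 0], [0, 0, 0, 0], [0, 0, 0, 0]]' | python3 -m jog
python3 -c "
from h import *
s=arm.state();to([465.5,-92.2,100],106.5);print(s['grasp_force'],s['opening'])
I={c:arm.camera(c) for c in CAM}
for c in CAM: print(c,[(np.array(d['position']),round(d['confidence'],2)) for d in arm.mark_of('spice_jar',c)],[(np.array(d['position']),round(d['confidence'],2)) for d in arm.mark_of('bay',c)])
cv2.imwrite('pics/p4.png',cv2.resize(I['scene'][90:270,140:380],(800,600)))"
```

```text
time: 18.95
eef_pos: [536.4, 168.2, 196.1]
tcp_rot: [[-0.273, 0.962, 0.004], [0.962, 0.273, 0.001], [-0.0, 0.004, -1.0]]
contact_force: [0.3, 0.5, -2.3]
opening: 43.4
grasp_force: 61.3
time: 19.58
eef_pos: [475.5, -53.1, 192.7]
tcp_rot: [[-0.272, 0.962, -0.002], [0.962, 0.272, 0.0], [0.001, -0.002, -1.0]]
contact_force: [0.5, -0.4, -1.3]
opening: 43.1
grasp_force: 61.4
time: 20.08
eef_pos: [465.6, -90.9, 193.6]
tcp_rot: [[-0.274, 0.962, -0.001], [0.962, 0.274, 0.001], [0.001, -0.0, -1.0]]
contact_force: [-0.6, -0.6, -0.7]
opening: 43.4
grasp_force: 61.4
t 20.07 tool delta [-1.26 -0.38 93.6 ] xang 105.9 turn -0.01 j [ 0.67  0.03 -0.57  1.9   0.02  1.21  0.37]
61.423094272613525 43.38400628204236
scene [(array([ 317.2, -135.1,    1.8]), 0.94), (array([480.5,  53.8,   0.7]), 0.91), (array([467.5, -90.3, 132.9]), 0.72)] [(array([466.1, -91.5,   6.4]), 0.8)]
top [(array([478.4,  55.7,   4.7]), 0.72)] [(array([462.8, -89.2,  12.5]), 0.78)]
```

View pics/p4.png

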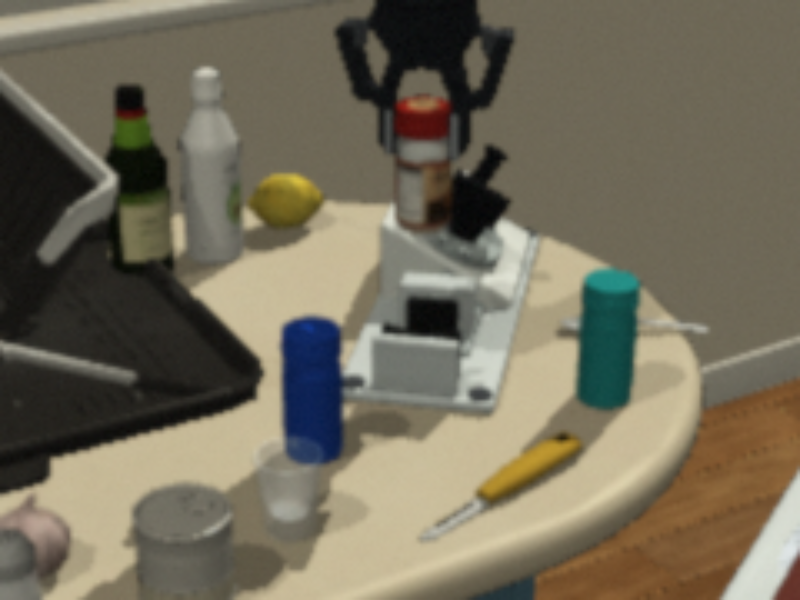

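The jar hangs upright in the gripper at (425,160), above the bay between the jaws at (430,330). Now lower it.

In the tool's units: 20 mm is 0.32, -0.5 mm is -0.008.

```bash
echo '[[-0.008, 0, 0.32, 0], [0, 0, 0.32, 0], [0, 0, 0.32, 0], [0, 0, 0, 0], [0, 0, 0, 0]]' | python3 -m jog
python3 -c "
from h import *
to([465.2,-91.4,73],106.5)"
```

```text
time: 21.0
eef_pos: [466.1, -92.6, 134.8]
tcp_rot: [[-0.273, 0.962, 0.001], [0.962, 0.273, -0.0], [-0.0, 0.001, -1.0]]
contact_force: [-0.5, -0.1, -1.0]
opening: 43.1
grasp_force: 61.4
t 21.0 tool delta [ 1.44 -0.57 61.84] xang 105.8 turn -0.012 j [ 0.66  0.09 -0.57  1.97  0.06  1.09  0.33]
```

In the tool's units: 18 mm is 0.288, 1.5 mm is 0.024.

```bash
echo '[[0.024, -0.008, 0.288, 0], [0, 0, 0.288, 0], [0, 0, 0.288, 0], [0, 0, 0, 0], [0, 0, 0, 0]]' | python3 -m jog
python3 -c "
from h import *
to([465.2,-91.4,73],106.5);print(arm.state()['wrist_torque'])"
echo '[[0, 0, 0.064, 0], [0, 0, 0.032, 0], [0, 0, 0, 0]]' | python3 -m jog
python3 -c "
from h import *
to([465.2,-91.4,73],106.5);print(arm.state()['wrist_torque'])"
```

```text
time: 21.62
eef_pos: [465.6, -91.5, 81.3]
tcp_rot: [[-0.272, 0.962, 0.001], [0.962, 0.272, -0.0], [-0.001, 0.001, -1.0]]
contact_force: [-0.6, -0.1, -1.0]
opening: 43.2
grasp_force: 61.4
t 21.62 tool delta [ 0.16 -0.35  8.26] xang 105.8 turn -0.012 j [ 0.64  0.16 -0.57  2.03  0.11  0.98  0.29]
[0.01 0.01 0.01]
time: 22.0
eef_pos: [464.7, -91.4, 74.1]
tcp_rot: [[-0.272, 0.962, -0.0], [0.962, 0.272, 0.0], [0.0, -0.0, -1.0]]
contact_force: [0.1, 0.4, -0.8]
opening: 43.3
grasp_force: 61.4
t 22.0 tool delta [-0.13  0.48  1.06] xang 105.8 turn -0.012 j [ 0.64  0.17 -0.57  2.04  0.11  0.96  0.28]
[ 0.04 -0.   -0.  ]
```

In the tool's units: 0.8 mm is 0.0128.

```bash
for i in 1 2 3; do echo '[[0, 0, 0.0128, 0], [0, 0, 0, 0]]' | python3 -m jog | grep -E 'eef|contact'; done
```

```text
eef_pos: [464.8, -91.3, 73.3]
contact_force: [-0.1, -0.6, -1.2]
eef_pos: [464.8, -91.3, 72.4]
contact_force: [0.2, -0.2, -1.5]
eef_pos: [465.1, -91.4, 72.4]
contact_force: [-2.7, 0.7, 7.9]
```

Foot is on the plate. Release it, rise clear, and check.

In the tool's units: -0.6 mm is -0.0096.

```bash
echo '[[0, 0, -0.0096, 0], [0, 0, 0, 0], [0, 0, 0, 0], [0, 0, 0, 0], [0, 0, 0, 0]]' | python3 -m jog 75
echo '[[0, 0, -0.4, 0], [0, 0, -0.48, 0], [0, 0, -0.56, 0], [-0.64, 0, -0.16, 0], [-0.72, 0, 0, 0]]' | python3 -m jog
echo '[[-0.72, 0, 0, 0], [-0.48, 0, 0, 0], [0, 0, 0, 0]]' | python3 -m jog 32
python3 -c "
from h import *
to([501,-261.5,88],196.5)
I={c:arm.camera(c) for c in CAM}
for c in CAM: print(c,[(np.array(d['position']),round(d['confidence'],2)) for d in arm.mark_of('spice_jar',c)])
a,b=I['top'],I['scene']
r=lambda i,x,y,w,h:cv2.resize(i[y:y+h,x:x+w],(400,300),interpolation=cv2.INTER_CUBIC)
cv2.imwrite('pics/p5.png',np.hstack([r(b,220,120,100,75),r(a,250,142,100,75)]))"
```

```text
time: 23.38
eef_pos: [464.8, -91.4, 72.3]
tcp_rot: [[-0.273, 0.962, -0.0], [0.962, 0.273, 0.0], [0.0, -0.0, -1.0]]
contact_force: [-0.6, -0.3, 0.5]
opening: 75.0
grasp_force: 0.0
time: 24.0
eef_pos: [489.0, -173.9, 173.9]
tcp_rot: [[-0.274, 0.962, 0.002], [0.962, 0.274, -0.002], [-0.002, 0.002, -1.0]]
contact_force: [0.1, 0.3, -0.6]
opening: 75.0
grasp_force: 0.0
time: 24.38
eef_pos: [508.1, -247.8, 171.7]
tcp_rot: [[-0.269, 0.963, -0.001], [0.963, 0.269, 0.0], [0.0, -0.001, -1.0]]
contact_force: [0.2, 0.3, 0.3]
opening: 32.7
grasp_force: 0.0
t 24.38 tool delta [-11.31 -10.45  83.65] xang 105.6 turn -1.586 j [ 0.77  0.24 -0.46  1.73  0.11  1.2   0.56]
scene [(array([ 318.1, -132.1,    1.8]), 0.92), (array([477. ,  53.6,   1.1]), 0.83), (array([465.7, -87.5,  13.7]), 0.69)]
top [(array([466.8, -96. ,  16.5]), 0.82), (array([478.3,  56. ,   2.1]), 0.73), (array([ 318.2, -131.1,    4.6]), 0.53)]
```

View pics/p5.png

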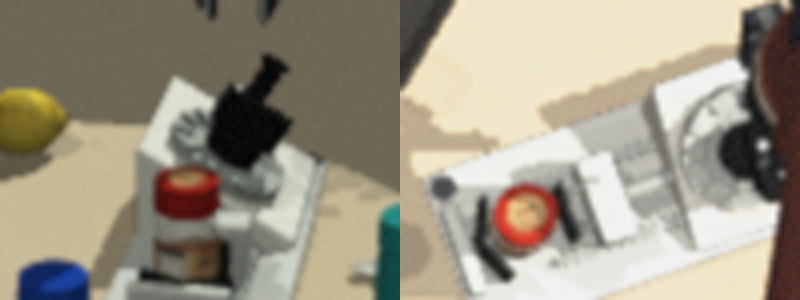

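The jar stands upright and free in the bay, at top crop (525,212), with a gap to the V jaw and to the pad. Now over the knob at the knob-0 orientation.

In the tool's units: -11.3 mm is -0.1808, -10.5 mm is -0.168, -0.18 rad / 3.1416 = -0.0573.

```bash
echo '[[-0.1808, -0.168, 0, 0], [0, 0, 0, -0.0573], [0, 0, 0, -0.0573], [0, 0, 0, -0.0573], [0, 0, 0, -0.0573]]' | python3 -m jog
echo '[[0, 0, 0, -0.0573], [0, 0, 0, -0.0573], [0, 0, 0, -0.0573], [0, 0, 0, -0.0573], [0, 0, 0, -0.0382]]' | python3 -m jog
echo '[[0, 0, 0.448, 0], [0, 0, 0, 0], [0, 0, 0, 0]]' | python3 -m jog
python3 -c "
from h import *
to([501,-261.5,88],196.5)"
```

```text
time: 25.2
eef_pos: [500.7, -259.7, 172.4]
tcp_rot: [[-0.842, 0.539, -0.0], [0.539, 0.842, -0.001], [-0.0, -0.001, -1.0]]
contact_force: [0.4, -0.0, -1.0]
opening: 31.7
grasp_force: 0.0
time: 25.82
eef_pos: [500.7, -259.8, 172.4]
tcp_rot: [[-0.964, -0.267, -0.0], [-0.267, 0.964, -0.001], [0.0, -0.001, -1.0]]
contact_force: [-0.5, -0.4, 0.6]
opening: 32.2
grasp_force: 0.0
time: 26.2
eef_pos: [501.4, -259.4, 145.1]
tcp_rot: [[-0.965, -0.262, 0.0], [-0.262, 0.965, -0.0], [-0.0, -0.0, -1.0]]
contact_force: [-0.0, 0.5, 0.3]
opening: 31.8
grasp_force: 0.0
t 26.2 tool delta [ 0.9  -1.89 57.07] xang -164.8 turn -0.023 j [ 0.95  0.29 -0.64  1.76  0.19  1.16  2.09]
```

In the tool's units: 28 mm is 0.448, -1 mm is -0.016.

```bash
echo '[[0, -0.016, 0.448, 0], [0, 0, 0.448, 0], [0, 0, 0, 0], [0, 0, 0, 0]]' | python3 -m jog
echo '[[0, 0, 0, 0], [0, 0, 0, 0], [0, 0, 0, 0]]' | python3 -m jog 18
python3 -c "
from h import *
to([501,-261.5,88],196.5)"
```

```text
time: 26.7
eef_pos: [502.5, -260.3, 89.9]
tcp_rot: [[-0.965, -0.262, 0.002], [-0.262, 0.965, -0.001], [-0.001, -0.001, -1.0]]
contact_force: [-0.3, -0.5, -0.2]
opening: 31.8
grasp_force: 0.0
time: 27.08
eef_pos: [501.8, -260.2, 88.7]
tcp_rot: [[-0.965, -0.262, 0.0], [-0.262, 0.965, -0.0], [-0.0, -0.001, -1.0]]
contact_force: [-0.6, -0.7, 0.8]
opening: 17.9
grasp_force: 0.0
t 27.07 tool delta [ 1.09 -1.08  0.69] xang -164.8 turn -0.023 j [ 0.93  0.35 -0.63  1.81  0.23  1.05  2.05]
```

In the tool's units: 0.13 rad / 3.1416 = 0.0414.

```bash
echo '[[0, 0, 0, 0.0414], [0, 0, 0, 0.0414], [0, 0, 0, 0.0414], [0, 0, 0, 0.0414], [0, 0, 0, 0]]' | python3 -m jog 20
echo '[[0, 0, 0, 0.0414], [0, 0, 0, 0.0414], [0, 0, 0, 0.0414], [0, 0, 0, 0.0414], [0, 0, 0, 0]]' | python3 -m jog 26
python3 -c "
from h import *
s=arm.state();to([501,-261.5,88],106.5);print(s['wrist_torque'])"
```

```text
time: 27.7
eef_pos: [501.3, -260.5, 88.3]
tcp_rot: [[-0.968, 0.252, -0.001], [0.252, 0.968, -0.001], [0.0, -0.001, -1.0]]
contact_force: [-1.4, -2.4, 0.5]
opening: 19.8
grasp_force: 3.2
time: 28.32
eef_pos: [501.3, -261.5, 88.3]
tcp_rot: [[-0.715, 0.699, -0.0], [0.699, 0.715, -0.002], [-0.001, -0.001, -1.0]]
contact_force: [-0.6, -5.1, -1.2]
opening: 26.0
grasp_force: 2.3
t 28.32 tool delta [ 0.19 -0.2   0.27] xang 135.6 turn 0.509 j [ 0.79  0.32 -0.45  1.82  0.16  1.04  1.07]
[-1.06  0.1   0.1 ]
```

In the tool's units: 0.13 rad / 3.1416 = 0.0414.

```bash
echo '[[0, 0, 0, 0.0414], [0, 0, 0, 0.0414], [0, 0, 0, 0]]' | python3 -m jog 26
echo '[[0, 0, 0, 0], [0, 0, 0, 0], [0, 0, 0, 0], [0, 0, 0, 0]]' | python3 -m jog 10
python3 -c "
from h import *
s=arm.state();to([501,-261.5,88],106.5);print(s['wrist_torque'])"
```

```text
time: 28.7
eef_pos: [500.6, -262.4, 88.3]
tcp_rot: [[-0.511, 0.86, -0.001], [0.86, 0.511, -0.002], [-0.002, -0.002, -1.0]]
contact_force: [-3.6, -6.9, 0.6]
opening: 25.9
grasp_force: 4.1
time: 29.2
eef_pos: [500.2, -263.2, 88.3]
tcp_rot: [[-0.512, 0.859, -0.001], [0.859, 0.512, -0.003], [-0.002, -0.003, -1.0]]
contact_force: [-5.7, -10.7, -0.1]
opening: 19.8
grasp_force: 58.6
t 29.2 tool delta [1.06 1.55 0.29] xang 120.8 turn 0.249 j [ 0.76  0.31 -0.41  1.82  0.15  1.04  0.82]
[-1.53  0.48  0.41]
```

In the tool's units: 0.11 rad / 3.1416 = 0.035.

```bash
echo '[[0, 0, 0, 0.035], [0, 0, 0, 0.035], [0, 0, 0, 0.0318], [0, 0, 0, 0], [0, 0, 0, 0]]' | python3 -m jog
python3 -c "
from h import *
s=arm.state();to([501,-261.5,88],106.5);print(s['wrist_torque'],s['contact_force'],s['opening'])
I={c:arm.camera(c) for c in CAM}
a,b=I['top'],I['scene']
r=lambda i,x,y,w,h:cv2.resize(i[y:y+h,x:x+w],(400,300),interpolation=cv2.INTER_CUBIC)
cv2.imwrite('pics/p6.png',np.hstack([r(b,220,120,100,75),r(a,250,142,100,75)]))"
```

```text
time: 29.82
eef_pos: [498.7, -263.6, 88.8]
tcp_rot: [[-0.214, 0.977, -0.004], [0.977, 0.214, -0.003], [-0.002, -0.005, -1.0]]
contact_force: [-15.2, -7.5, 11.2]
opening: 19.5
grasp_force: 59.4
t 29.82 tool delta [1.54 2.66 0.83] xang 102.4 turn -0.072 j [ 0.72  0.31 -0.36  1.82  0.13  1.04  0.52]
[-1.48  2.35  0.21] [-15.17  -7.54  11.2 ] 19.53571674159463
```

View pics/p6.png

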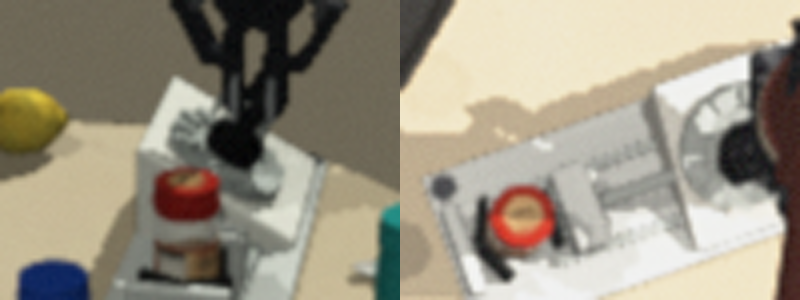

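In the tool's units: 50 mm is 0.8, -40 mm is -0.64.

```bash
echo '[[0, 0, 0, 0], [0, 0, 0, 0], [0, 0, 0, 0]]' | python3 -m jog 34
echo '[[0, 0, -0.48, 0], [0, 0, -0.56, 0], [0, 0, -0.48, 0], [-0.64, 0.64, 0, 0], [-0.64, 0.8, 0, 0]]' | python3 -m jog
echo '[[-0.64, 0.64, 0, 0], [0, 0, 0, 0]]' | python3 -m jog
python3 -c "
from h import *
to([501,-261.5,88],106.5)
I={c:arm.camera(c) for c in CAM}
a,b=I['top'],I['scene']
cv2.imwrite('pics/top6.png',a);cv2.imwrite('pics/scene6.png',b)
r=lambda i,x,y,w,h:cv2.resize(i[y:y+h,x:x+w],(400,300),interpolation=cv2.INTER_CUBIC)
cv2.imwrite('pics/p7.png',np.hstack([r(b,220,120,100,75),r(a,280,142,100,75)]))
fitknob(I,(1.,1.5,2.));fitknob(I,(1.,1.5,2.),('top',))
for f,J in (('initial top (1.54?)',cv2.imread('pics/top0.png')),('knob0',cv2.imread('pics/p2.png'))):
    # strip correlated along the jaw line: unrotate so clamp y runs along columns
    def rect(im):
        o=np.array([500,-210,58.])
        g=[[o+X*x+Y*y for y in np.arange(-40,130,.5)] for x in np.arange(-34,-20,.5)]
        p=proj(np.array(g).reshape(-1,3),'top').reshape(28,340,2).astype(np.float32)
        return cv2.remap(im,p[...,0],p[...,1],cv2.INTER_CUBIC).astype(float).mean((0,2))
    print(f,rect(J)[::6].astype(int))
print('now',rect(a)[::6].astype(int))"
```

```text
time: 30.3
eef_pos: [501.8, -259.8, 88.3]
tcp_rot: [[-0.216, 0.976, 0.0], [0.976, 0.216, 0.0], [0.0, 0.0, -1.0]]
contact_force: [-0.2, -1.3, 0.0]
opening: 33.8
grasp_force: 0.4
time: 30.92
eef_pos: [606.6, -319.4, 184.8]
tcp_rot: [[-0.214, 0.977, 0.002], [0.977, 0.214, -0.002], [-0.002, 0.001, -1.0]]
contact_force: [0.6, -0.5, 0.9]
opening: 34.2
grasp_force: 0.0
time: 31.18
eef_pos: [654.8, -349.5, 179.4]
tcp_rot: [[-0.215, 0.977, -0.002], [0.977, 0.215, 0.003], [0.003, -0.002, -1.0]]
contact_force: [-0.3, 0.2, -0.7]
opening: 34.1
grasp_force: 0.0
t 31.18 tool delta [ 118.68 -131.18   92.  ] xang 102.4 turn -0.072 j [ 0.64  0.58 -0.33  1.24  0.18  1.35  0.54]
   0.6018245486432897 [ 0.05  2.59 -3.39  1.49]
   0.601993509035389 [ 0.53  1.87 -3.94  1.48]
   0.6195051260246028 [-0.79  4.81 -1.7   1.49]
   0.24745210830673453 [-0.98  1.66 -0.54  1.68]
   0.24728246749739136 [-1.01  1.59 -0.88  1.65]
   0.24854560613106558 [-1.12  1.84 -0.27  1.64]
initial top (1.54?) [130 127 126 151 188 207 211 206 204 198 197 195 197 215 229 223 162 140
 166 168 175 179 188 207 222 231 231 229 233 230 218 218 217 209 218 231
 233 232 230 231 232 231 205 135 118 147 158 153 145 134 143 190 218 225
 226 230 233]
knob0 [168 179 171 164 165 163 162 158 162 174 185 195 203 203 206 199 152 141
 167 168 177 180 189 205 201 194 197 203 217 231 234 232 229 231 231 229
 212 147 115 143 160 158 151 141 140 164 196 199 208 221 223 231 238 239
 240 240 240]
now [141 143 144 163 189 203 210 209 206 206 204 201 199 210 228 224 163 140
 166 168 175 179 188 207 222 231 231 229 233 231 221 219 217 208 217 232
 235 233 231 230 222 219 201 134 106 131 134 124 122 141 158 168 181 183
 183 186 189]
```

View pics/p7.png

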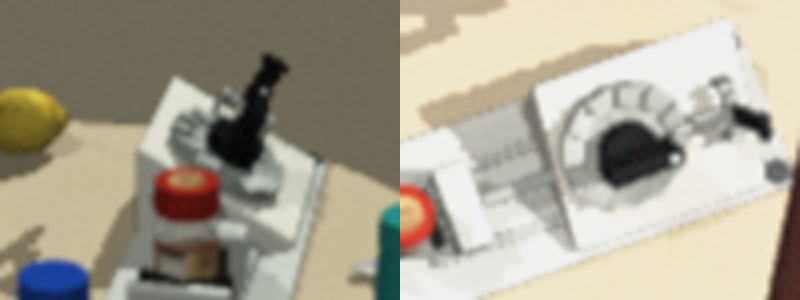

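The jaw edge has moved 18.6 mm from its stop position, which gives a knob angle of about 1.55, or click 3. The wing at top crop (640,160) matches that. The pawl's tab stands at (745,120) with its tooth on the wheel, the jar is upright between the jaws, and the arm is clear.

```bash
python3 -c "
from cell import arm
print(arm.job_done())"
```

```text
the job is handed in; nothing more can be done
None
```

I clamped the spice jar upright with the knob three clicks from its stop and the pawl holding it, touched nothing else that I could see, and handed the job in at about 31 s; no verdict came back, and I judged the pad's depth from the jaw's travel (18.6 mm) rather than measuring it directly.

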